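Set out the paint pots in the same order

ROBOT

A 6-joint arm with a two-finger parallel gripper is mounted at the origin on the work surface. World frame = base frame: x ahead of the robot, y to its left, z up, the work surface at z = 0. Lengths are in m, angles in rad, forces in N, time in s.
With the tool pointing down it reaches from about 0.325 to 0.75 m from the base axis. Payload 7.6 kg.
Tool frame: the origin (TCP) lies midway between the tips of the shut fingers; the grasp point (between the pads) lies 19 mm behind it; z points along the fingers, y is the line along which they close (so a half turn about z gives the same grasp; the last joint's range is limited). The gripper opens to 85 mm and grips with 20 to 120 N. Pads are 22 mm wide; open, the fingers measure 114 mm over their backs; the gripper's body (76 mm by 85 mm) begins 54 mm behind the grasp point. The pads swing forward as they close: fully open they stand 13 mm farther back than shut.
Start: joints at [-1.393, 0.052, 1.401, -0, 1.689, -0.07], TCP at [0.129, -0.509, 0.231] pointing down, gripper open.
Joint ranges: [-2.9, 2.9], [-0.91, 2.17], [0.12, 2.37], [-1.06, 4.2], [0.26, 2.73], [-2.93, 2.93]. Speed limits (rad/s): [2.57, 2.57, 3.01, 3.14, 3.14, 3.14].

INTERFACE

Orientations are given as a rotation vector (axis times angle).
In Python, from bench import robot gives the robot as it stands.
- The arm moves only by the tool jog_arm, never from a script. Its arguments are lists of equal length, an entry for each row: "travel": the shift along the tool's x, y, z in m, a list of three; "turn": the turn about the tool's z in degrees. A call has 1 to 5 rows; each row shifts and turns the commanded pose from where the row before left it, along the tool's axes as they then stand; what a row does not reach is not made up. A row lasts 1/8 s, in which the tool goes at most 62.5 mm and 10.7 degrees, less where a joint would pass 70% of its speed; a pose out of reach is approached as far as the arm can. A call is refused whole if a number of a shift passes 0.0625 or a number of a turn 10.7, either way. A call with a gripper value outside its range is refused whole. "hand" is the finger opening in m, from 0 to 0.0854, set as the call begins (left out, the last holds). The fingers move at their own pace and stop on an object; the grip force is fixed at half the most. Time passes only in rows, so rows that do not move let the fingers close. It gives the time, the measured TCP pose, the force, the opening and the grip force at its end, in the units of the state.
- robot.get_obs(): the state, without advancing time (a new reading comes with each control period).
- robot.capture(name): name is "scene" or "top" or "wrist"; returns (picture, depth): 480x640x3 uint8, red, green, blue; 480x640 float32, m along the optical axis (not along the pixel's ray), 0 where there is no reading.
- robot.camera_params(name): a dict with "intrinsics" (3x3 intrinsics, pixels), "k1" (the pictures are not rectified: a ray, as slopes to the right and down, at radius r is drawn at 1 + k1 r^2 times it, then the intrinsics apply), "world_to_cam" (4x4, takes a point from world to camera coordinates); the wrist camera has in their place "mount" (4x4, takes a point from camera to tool coordinates, whose origin is the TCP and whose axes are the flange's). Camera axes: x right, y up, looking along -z (the intrinsics and any distortion apply to the point x, -y, -z); pixel columns grow to the right and rows downward; lengths in m; the calibration is good to about 2 mm. A picture is of the moment at which its call begins: read the wrist's pose just before it. camera_params takes no time and is no camera call.
- robot.job_done(): hands the job in; it is judged then, once.
Trained networks look in the newest picture that a camera, given by its name, has taken for a name from the list of things; names that differ only in an ending like _2 or _b are one class to them, and where a whole thing is asked for, a point or a joint stands for the part that bears it (a point fixed in the world has none). Each returns a list of dicts, best first, with "confidence" (0 to 1); they miss things now and then, are a little off and sometimes report something else, mostly with a low value. They report only what shows in the picture. A call takes as long as a camera call. They do not tell look-alikes from the thing itself.
- robot.spot_in(name, camera): "bbox" ([left, top, right, bottom] in pixels, round what is visible of it).
The state is a dict: "time_s": time; "joints": joint angles; "joint_vel": joint speeds; "joint_torque": joint torques, N m; "position": TCP position; "tcp_rot": TCP orientation; "wrist_force": force on the tool from outside, world axes, zero at the start; "torque": the same for the moment, N m; "finger_gap": finger opening in m; "grip_force": force on a finger pad.
Only numpy, scipy, OpenCV 4.12 (cv2) and the standard library are available. Lean on these libraries where they do the work, as an engineer would, in place of code of your own. Each camera call takes 0.05 s, during which the arm holds its last target. There are 200 camera calls.

TASK

Set the craft table for painting: move all four paint pots from the brown storage rack with the heart colour marks into the plain pale table rack, one to a seat, in the same left-to-right order as they stood in the storage rack. Stand each pot upright and fully down in its seat without knocking any over, and leave the scissors, the cup and the wooden heart where they lie.

Things in the scene. Friction and masses are not known exactly. Their poses are not given: they have to be found in the camera images.
- red_mid (a point): Centre (half-way up) of the red paint pot: an upright closed round plastic pot with a red body, white paper label and red screw cap; 76 mm tall, 42 mm across (cap 41 to 43 mm), about 90 g; z axis up along the pot. It starts standing in the storage rack.
- yellow_mid (a point): Centre (half-way up) of the yellow paint pot: an upright closed round plastic pot with a yellow body, white paper label and yellow screw cap; 76 mm tall, 42 mm across (cap 41 to 43 mm), about 90 g; z axis up along the pot. It starts standing in the storage rack.
- green_mid (a point): Centre (half-way up) of the green paint pot: an upright closed round plastic pot with a green body, white paper label and green screw cap; 76 mm tall, 42 mm across (cap 41 to 43 mm), about 90 g; z axis up along the pot. It starts standing in the storage rack.
- blue_mid (a point): Centre (half-way up) of the blue paint pot: an upright closed round plastic pot with a blue body, white paper label and blue screw cap; 76 mm tall, 42 mm across (cap 41 to 43 mm), about 90 g; z axis up along the pot. It starts standing in the storage rack.
- heart_red: Small red wooden heart, 28 mm wide, glued flat (1.5 mm proud) on the front lip of the storage rack as the colour mark of one place, 47 mm in front (rack's -x) of the middle of the seat where the red pot starts. Origin: middle of its underside. Does not come off.
- heart_yellow: Small yellow wooden heart, 28 mm wide, glued flat (1.5 mm proud) on the front lip of the storage rack as the colour mark of one place, 47 mm in front (rack's -x) of the middle of the seat where the yellow pot starts. Origin: middle of its underside. Does not come off.
- heart_green: Small green wooden heart, 28 mm wide, glued flat (1.5 mm proud) on the front lip of the storage rack as the colour mark of one place, 47 mm in front (rack's -x) of the middle of the seat where the green pot starts. Origin: middle of its underside. Does not come off.
- heart_blue: Small blue wooden heart, 28 mm wide, glued flat (1.5 mm proud) on the front lip of the storage rack as the colour mark of one place, 47 mm in front (rack's -x) of the middle of the seat where the blue pot starts. Origin: middle of its underside. Does not come off.
- storage_rack: Storage rack: brown wooden board with coloured hearts along its front, x -65 to +40 mm, 300 mm long; 4 round seats in a row, 58 mm wide holes, 10 mm deep, centres at x = 0, y = -105, -35, 35, 105 mm; top face at z = 14, seat floors at z = 4 mm (a pot standing home has its centre at z = 42 mm). Origin: on the table under the row's middle; x across the row, away from the robot, y along it to the left, z up. Fixed.
- table_rack: Table rack: plain pale plywood board, empty at the start, x -40 to +40 mm, 300 mm long; 4 round seats in a row, 58 mm wide holes, 10 mm deep, centres at x = 0, y = -105, -35, 35, 105 mm; top face at z = 14, seat floors at z = 4 mm (a pot standing home has its centre at z = 42 mm). Origin: on the table under the row's middle; x across the row, away from the robot, y along it to the left, z up. Fixed.
- scissors_mid (a point): Scissors with black and teal handles lying flat, 175 mm long, 85 mm over the handles, 10 mm high; the point is at the pivot, x towards the blade tips. Bystander: leave alone.
- cup_mid (a point): Open clear plastic cup with dried white paint in it, 62 mm across the rim, 58 mm high; the point is half-way up on its axis. Bystander: leave alone.
- blank_mid (a point): Unpainted wooden heart with a smaller one on it, 85 mm wide, 10 mm high; the point is half-way up. Bystander: leave alone.
Not all that is in view belongs to the job. Of the things shaped like the part that bears yellow_mid, the yellow one is meant.

How it is judged:
By the outcome, as a careful person would: the job done as asked, in the order asked, and still so for the second after the job is handed in, with the robot touching nothing.
It also fails if it takes over 99 s, if anything falls off the work surface, if the arm or the gripper's body presses on something with over 40 N, if the wrist force passes 120 N, or if a joint passes its speed limit or range.

## Working session

There is one attempt and no reset: what is moved stays moved. The work goes in short steps, Python scripts to look and compute and a tool call to move; the robot and the scene stay as the last step left them, time stands still between calls to the robot, and variables do not carry over. Pictures are saved under pics/ and viewed, at most 14 in all, crops included, and the job is handed in when it is done.

Besides the shell and the picture viewer there is one more tool, called after ">>>" as name(argument=value, ...) on one line, values as JSON. jog_arm: Moves the arm, as the interface text tells. Its arguments: {"type":"object","properties":{"travel":{"type":"array","items":{"type":"array","items":{"type":"number"}}},"turn":{"type":"array","items":{"type":"number"}},"hand":{"type":"number"}},"required":["travel","turn"]}

```bash
mkdir -p pics; cat > h.py <<'E'
import numpy as np, cv2
from bench import robot
from scipy.spatial.transform import Rotation as R
def world(cam,d,uv):
    p=robot.camera_params(cam);K=np.array(p["intrinsics"]);uv=np.array(uv,float).reshape(-1,2)
    s=cv2.undistortPoints(uv.reshape(-1,1,2),K,np.array([p["k1"],0,0,0.])).reshape(-1,2)
    z=np.asarray(d).reshape(-1,1)
    c=np.hstack([s[:,:1]*z,-s[:,1:]*z,-z,np.ones_like(z)])
    return (np.linalg.inv(p["world_to_cam"])@c.T).T[:,:3]
E
python3 - <<'E'
from h import *
o=robot.get_obs();print(o["position"],o["tcp_rot"],o["time_s"])
for c in ["scene","top"]:
    im,d=robot.capture(c);cv2.imwrite(f"pics/{c}1.png",im[:,:,::-1]);np.save(f"{c}_d.npy",d);np.save(f"{c}_i.npy",im)
    print(c,np.array(robot.camera_params(c)["world_to_cam"]).round(3).tolist())
for n in ["red_mid","yellow_mid","green_mid","blue_mid","heart_red","heart_yellow","heart_green","heart_blue","table_rack","storage_rack","cup_mid","scissors_mid"]:
    for r in robot.spot_in(n,"top")[:2]:
        b=r["bbox"];u=[(b[0]+b[2])/2,(b[1]+b[3])/2];z=d[int(u[1]),int(u[0])]
        print(n,round(r["confidence"],2),np.round(b),world("top",[z],u).round(3))
print(robot.get_obs()["time_s"])
E
```

```text
[ 0.12871485 -0.50868536  0.23049318] [-3.11604205e+00 -3.87928573e-01  1.16501911e-04] 0.0
scene [[-0.171, 0.985, 0.014, 0.102], [-0.801, -0.147, 0.58, 0.451], [0.574, 0.088, 0.814, -1.401], [0.0, 0.0, 0.0, 1.0]]
top [[0.023, -1.0, 0.018, -0.021], [0.997, 0.024, 0.079, -0.605], [-0.079, 0.016, 0.997, -0.894], [0.0, 0.0, 0.0, 1.0]]
red_mid 0.92 [344. 258. 368. 283.] [[ 0.542 -0.089  0.082]]
yellow_mid 0.65 [291. 209. 312. 232.] [[0.634 0.015 0.076]]
yellow_mid 0.56 [378. 251. 408. 278.] [[ 0.555 -0.16   0.078]]
blue_mid 0.87 [447. 244. 480. 267.] [[ 0.575 -0.292  0.08 ]]
heart_red 0.42 [352. 287. 367. 298.] [[ 0.499 -0.105  0.013]]
heart_yellow 0.49 [390. 281. 399. 294.] [[ 0.51  -0.174  0.017]]
heart_green 0.47 [420. 275. 433. 286.] [[ 0.525 -0.24   0.016]]
heart_blue 0.42 [456. 270. 472. 285.] [[ 0.534 -0.316  0.014]]
storage_rack 0.94 [330. 235. 484. 302.] [[ 0.548 -0.2    0.012]]
storage_rack 0.41 [420. 276. 435. 291.] [[ 0.519 -0.241  0.016]]
cup_mid 0.8 [330. 137. 362. 166.] [[ 0.786 -0.071  0.018]]
cup_mid 0.34 [411. 248. 443. 273.] [[ 0.565 -0.223  0.079]]
scissors_mid 0.7 [176. 128. 221. 209.] [[0.745 0.23  0.007]]
0.7
```

View pics/top1.png

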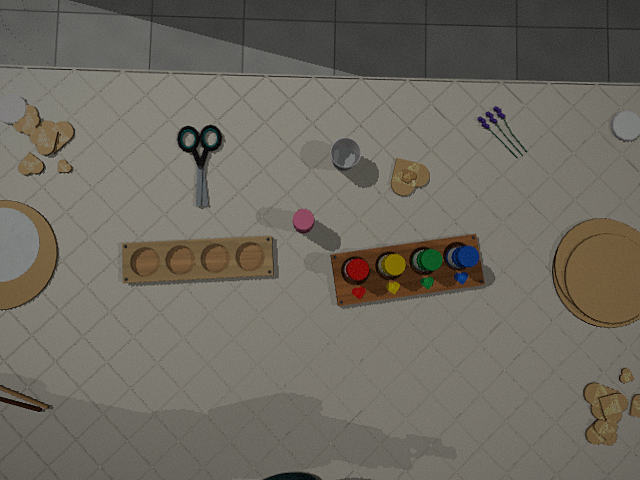

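View pics/scene1.png

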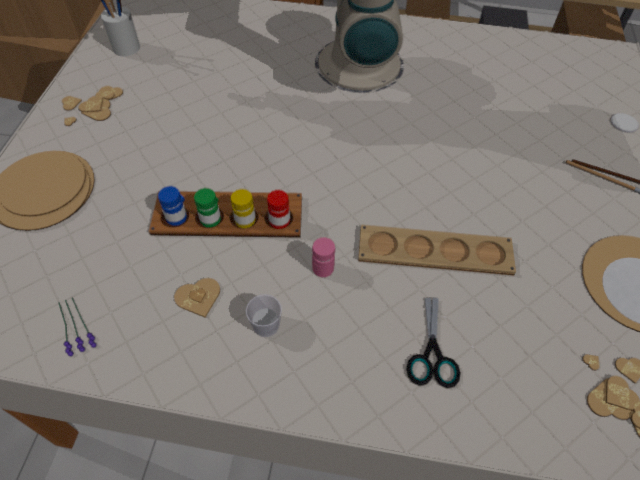

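The top view shows red, yellow, green and blue pots left to right at (356,270), (392,265), (428,259) and (463,257). The empty pale rack spans (123–272, 237–283). A pink decoy pot stands at (303,221). The scene view confirms this layout. Next I measure precisely.

```bash
python3 - <<'E'
from h import *
def rack(c,pred,n):
    P=W[pred]; return
for c in ["top","scene"]:
    im=np.load(f"{c}_i.npy");d=np.load(f"{c}_d.npy")
    v,u=np.mgrid[:480,:640]
    W=world(c,d.ravel(),np.stack([u.ravel(),v.ravel()],1)).reshape(480,640,3)
    hsv=cv2.cvtColor(im,cv2.COLOR_RGB2HSV);X,Y,Z=W[...,0],W[...,1],W[...,2]
    reg=(X>.45)&(X<.68)&(d>0)
    for n,lo,hi in [("red",0,8),("yellow",20,34),("green",45,80),("blue",100,130),("pink",160,176)]:
        m=reg&(Z>.06)&(hsv[...,0]>=lo)&(hsv[...,0]<=hi)&(hsv[...,1]>110)&(Y<.06)
        t=m&(Z>np.median(Z[m])-.0 if c=="scene" else Z>.07)
        Q=W[t];(a,b),r=cv2.minEnclosingCircle(Q[:,:2].astype(np.float32))
        print(c,n,len(Q),"circ",round(a,4),round(b,4),round(r,4),"mean",Q.mean(0).round(4),"zmax",np.percentile(Q[:,2],90).round(4))
    for n,yr in [("storage",(-.40,-.03)),("table",(.08,.5))]:
        m=reg&(Y>yr[0])&(Y<yr[1])&(Z>.0095)&(Z<.022)
        m=cv2.morphologyEx(m.astype(np.uint8),cv2.MORPH_OPEN,np.ones((3,3)))
        k,l,s,_=cv2.connectedComponentsWithStats(m);m=l==1+np.argmax(s[1:,4])
        Q=W[m];r=cv2.minAreaRect(Q[:,:2].astype(np.float32));print(c,n,len(Q),np.round(r[0],4),np.round(r[1],4),round(r[2],2),"z",np.median(Q[:,2]).round(4), "tablez",np.median(Z[reg&(abs(Z)<.008)]).round(4))
        if n=="table":
            # seats: holes inside the rack outline
            f=cv2.drawContours(np.zeros_like(m,np.uint8),cv2.findContours(m.astype(np.uint8),0,1)[0],-1,1,-1).astype(bool)&~m
            k,l,s,ce=cv2.connectedComponentsWithStats(f.astype(np.uint8))
            for i in range(1,k):
                if s[i,4]>80: print("hole",s[i,4],W[l==i].mean(0).round(4), world(c,[np.median(d[m])],ce[i]).round(4))
o=robot.get_obs();print(R.from_rotvec(o["tcp_rot"]).as_matrix().round(4).tolist())
E
```

```text
top red 307 circ 0.5452 -0.0929 0.0207 mean [ 0.5452 -0.0927  0.0795] zmax 0.0814
top yellow 385 circ 0.5614 -0.1959 0.0554 mean [ 0.5565 -0.1623  0.0793] zmax 0.0815
top green 378 circ 0.5671 -0.2316 0.0212 mean [ 0.5664 -0.2299  0.0792] zmax 0.0814
top blue 390 circ 0.5746 -0.3001 0.0214 mean [ 0.5744 -0.2988  0.0791] zmax 0.0814
top pink 337 circ 0.5909 -0.0306 0.0827 mean [0.6362 0.0119 0.0754] zmax 0.0774
top storage 4768 [ 0.5483 -0.2005] [0.1051 0.3001] 9.48 z 0.0138 tablez -0.0001
top table 2627 [0.5611 0.203 ] [0.08   0.2499] 4.21 z 0.0132 tablez -0.0001
hole 645 [0.5677 0.1194 0.0049] [[0.5673 0.1182 0.0151]]
hole 641 [0.5572 0.2586 0.0077] [[0.557  0.2576 0.012 ]]
hole 651 [0.5623 0.1891 0.0079] [[0.562  0.1881 0.0136]]
scene red 172 circ 0.5452 -0.0928 0.0203 mean [ 0.5471 -0.0932  0.0808] zmax 0.0822
scene yellow 196 circ 0.5568 -0.1622 0.0206 mean [ 0.557  -0.1615  0.081 ] zmax 0.0825
scene green 186 circ 0.569 -0.2313 0.0201 mean [ 0.5686 -0.2311  0.0811] zmax 0.0823
scene blue 189 circ 0.576 -0.3008 0.0199 mean [ 0.5761 -0.3009  0.0813] zmax 0.0828
scene pink 160 circ 0.6412 0.0129 0.019 mean [0.6406 0.0134 0.0768] zmax 0.078
scene storage 2860 [ 0.5476 -0.2014] [0.1097 0.3016] 9.31 z 0.0143 tablez 0.0006
scene table 3080 [0.5589 0.2261] [0.0852 0.2968] 4.24 z 0.0138 tablez 0.0006
hole 533 [0.5662 0.1188 0.0108] [[0.5726 0.1186 0.0195]]
hole 541 [0.5586 0.1894 0.0076] [[0.5654 0.1884 0.017 ]]
hole 530 [0.5592 0.2571 0.0158] [[0.5585 0.2574 0.0144]]
hole 546 [0.5496 0.3282 0.0089] [[0.5517 0.3274 0.0115]]
[[0.9694, 0.2453, 0.0], [0.2453, -0.9694, -0.0002], [-0.0, 0.0002, -1.0]]
```

>>> jog_arm(travel=[[0,0,0],[0,0,0],[0,0,0],[0,0,0],[0,0,0]], turn=[-9.5,-9.5,-9.5,-9.5,-9.5], hand=0.085)

```text
time_s: 1.32
position: [0.1288, -0.509, 0.2313]
tcp_rot: [2.693, 1.618, -0.0]
wrist_force: [0.8, -0.3, -0.2]
finger_gap: 0.0851
grip_force: 0.0
```

>>> jog_arm(travel=[[0,0,0],[0,0,0],[0,0,0],[0,0,0]], turn=[-9.5,-9.5,-9.3,0])

```text
time_s: 1.82
position: [0.1288, -0.509, 0.2313]
tcp_rot: [2.223, 2.22, -0.0]
wrist_force: [-0.1, 0.3, -0.7]
finger_gap: 0.0849
grip_force: 0.0
```

>>> jog_arm(travel=[[0.04,0.04,0.005],[0.04,0.04,0.005],[0.04,0.04,0.005],[0.04,0.04,0.005],[0.04,0.04,0.005]], turn=[0,0,0,0,0])

```text
time_s: 2.45
position: [0.3298, -0.3076, 0.2064]
tcp_rot: [2.226, 2.216, -0.0]
wrist_force: [-0.2, -0.6, 0.5]
finger_gap: 0.0849
grip_force: 0.0
```

>>> jog_arm(travel=[[0.04,0.04,0.01],[0.04,0.04,0.01],[0.04,0.04,0.01],[0.04,0.04,0.01],[0.04,0.04,0.01]], turn=[0,0,0,0,0])

```text
time_s: 3.08
position: [0.53, -0.1075, 0.1562]
tcp_rot: [2.225, 2.217, 0.0]
wrist_force: [-0.5, -0.8, 1.2]
finger_gap: 0.0852
grip_force: 0.0
```

>>> jog_arm(travel=[[0.0162,0.0164,0.005],[0,0,0],[0,0,0]], turn=[0,0,0])

```text
time_s: 3.45
position: [0.5449, -0.0934, 0.1515]
tcp_rot: [2.224, 2.219, -0.0]
wrist_force: [0.5, 0.2, 0.8]
finger_gap: 0.0849
grip_force: 0.0
```

>>> jog_arm(travel=[[0.0005,0,0.04],[0,0,0.04],[0,0,0.03],[0,0,0.0145],[0,0,0]], turn=[0,0,0,0,0])

```text
time_s: 4.08
position: [0.5448, -0.0929, 0.0267]
tcp_rot: [-2.223, -2.219, 0.001]
wrist_force: [-0.6, 0.6, 0.3]
finger_gap: 0.0853
grip_force: 0.0
```

>>> jog_arm(travel=[[0,0,0],[0,0,0],[0,0,0],[0,0,0],[0,0,0]], turn=[0,0,0,0,0], hand=0.03)

```text
time_s: 4.7
position: [0.546, -0.0925, 0.0282]
tcp_rot: [2.22, 2.22, 0.002]
wrist_force: [-0.9, 0.5, 6.4]
finger_gap: 0.0404
grip_force: 61.1
```

>>> jog_arm(travel=[[0,0,-0.02],[0,0,-0.04],[0,0,-0.05],[0,0,0]], turn=[0,0,0,0])

```text
time_s: 5.2
position: [0.5475, -0.0928, 0.1419]
tcp_rot: [2.216, 2.216, 0.007]
wrist_force: [1.4, 0.2, -0.9]
finger_gap: 0.0401
grip_force: 60.7
```

>>> jog_arm(travel=[[0.03,0,0],[0.05,0,0],[0.05,0,0],[0.05,0,0],[0.05,0,0]], turn=[0,0,0,0,0])

```text
time_s: 5.82
position: [0.5445, 0.1392, 0.1355]
tcp_rot: [-2.221, -2.221, 0.002]
wrist_force: [0.6, 0.4, -0.8]
finger_gap: 0.0408
grip_force: 60.7
```

>>> jog_arm(travel=[[0.055,0.0066,0],[0.055,0,0],[0.05,0,0],[0.031,0,0],[0,0,0]], turn=[0,0,0,0,0])

```text
time_s: 6.45
position: [0.5507, 0.3305, 0.1349]
tcp_rot: [-2.217, -2.224, 0.004]
wrist_force: [0.2, -0.5, -0.9]
finger_gap: 0.0403
grip_force: 60.7
```

>>> jog_arm(travel=[[0,0,0.03],[0,0,0.04],[0,0,0.02],[0,0,0],[0,0,0]], turn=[0,0,0,0,0])

```text
time_s: 7.08
position: [0.5528, 0.3289, 0.0487]
tcp_rot: [2.221, 2.22, 0.004]
wrist_force: [0.0, -0.4, -0.3]
finger_gap: 0.0404
grip_force: 60.7
```

>>> jog_arm(travel=[[-0.0005,-0.0005,0.01],[0,0,0.006],[0,0,0.003],[0,0,0.001],[0,0,0]], turn=[0,0,0,0,0])

```text
time_s: 7.7
position: [0.5513, 0.3283, 0.0282]
tcp_rot: [2.221, 2.222, -0.0]
wrist_force: [-3.9, -3.1, 7.8]
finger_gap: 0.0404
grip_force: 61.5
```

>>> jog_arm(travel=[[0,0,0],[0,0,0],[0,0,0],[0,0,0]], turn=[0,0,0,0], hand=0.085)

```text
time_s: 8.2
position: [0.5513, 0.3282, 0.0266]
tcp_rot: [2.222, 2.221, -0.0]
wrist_force: [0.7, 0.0, 0.3]
finger_gap: 0.085
grip_force: 0.0
```

>>> jog_arm(travel=[[0,0,-0.02],[0,0,-0.04],[0,0,-0.05],[0,0,0]], turn=[0,0,0,0])

```text
time_s: 8.7
position: [0.5537, 0.3295, 0.1446]
tcp_rot: [2.219, 2.219, 0.018]
wrist_force: [0.1, 0.8, -0.1]
finger_gap: 0.0847
grip_force: 0.0
```

```bash
cat > chk.py <<'E'
from h import *
W=np.zeros(0)
def chk(tag):
    for c in ["top","scene"]:
        im,d=robot.capture(c);cv2.imwrite(f"pics/{c}{tag}.png",im[:,:,::-1])
        v,u=np.mgrid[:480,:640]
        W=world(c,d.ravel(),np.stack([u.ravel(),v.ravel()],1)).reshape(480,640,3)
        H=cv2.cvtColor(im,cv2.COLOR_RGB2HSV);Z=W[...,2]
        for n,lo,hi in [("red",0,8),("yellow",22,34),("green",45,80),("blue",100,130)]:
            m=(W[...,0]>.45)&(W[...,0]<.68)&(Z>.072)&(Z<.09)&(H[...,0]>=lo)&(H[...,0]<=hi)&(H[...,1]>110)
            k,l,s,_=cv2.connectedComponentsWithStats(m.astype(np.uint8))
            if k>1:
                Q=W[l==1+np.argmax(s[1:,4])];(a,b),r=cv2.minEnclosingCircle(Q[:,:2].astype(np.float32))
                print(c,n,len(Q),"circ",round(a,4),round(b,4),round(r,4),"z90",np.percentile(Q[:,2],90).round(4))
    print({k:np.round(robot.get_obs()[k],4).tolist() for k in ["time_s","position"]})
E
python3 -c "from chk import *;chk('2')"
```

```text
top red 339 circ 0.5517 0.3274 0.0206 z90 0.0807
top yellow 375 circ 0.5564 -0.1615 0.0211 z90 0.0817
top green 374 circ 0.5668 -0.231 0.0211 z90 0.0815
top blue 378 circ 0.5749 -0.3003 0.0211 z90 0.0818
scene red 313 circ 0.5529 0.3271 0.0212 z90 0.0814
scene yellow 313 circ 0.5566 -0.1608 0.0213 z90 0.0821
scene green 299 circ 0.5685 -0.2312 0.0205 z90 0.0822
scene blue 305 circ 0.5746 -0.3006 0.0213 z90 0.0823
{'time_s': 8.8, 'position': [0.5517, 0.3284, 0.1385]}
```

>>> jog_arm(travel=[[-0.03,0,0],[-0.055,0,0],[-0.055,0,0],[-0.055,0,0],[-0.055,0,0]], turn=[0,0,0,0,0])

```text
time_s: 9.43
position: [0.5503, 0.0764, 0.1356]
tcp_rot: [-2.22, -2.221, 0.003]
wrist_force: [0.4, 0.4, 0.3]
finger_gap: 0.0849
grip_force: 0.0
```

>>> jog_arm(travel=[[-0.055,0.005,0],[-0.055,0,0],[-0.055,0,0],[-0.05,0,0],[-0.0247,0,0]], turn=[0,0,0,0,0])

```text
time_s: 10.05
position: [0.5552, -0.1638, 0.1355]
tcp_rot: [-2.223, -2.217, 0.002]
wrist_force: [0.1, 0.3, 0.2]
finger_gap: 0.0845
grip_force: 0.0
```

>>> jog_arm(travel=[[0,0,0],[0,0,0.02],[0,0,0],[0,0,0]], turn=[0,0,0,0])

```text
time_s: 10.55
position: [0.5564, -0.1607, 0.1171]
tcp_rot: [-2.22, -2.222, 0.0]
wrist_force: [0.2, -0.3, 0.8]
finger_gap: 0.0846
grip_force: 0.0
```

>>> jog_arm(travel=[[-0.0005,0,0.03],[0,0,0.04],[0,0,0.02],[0,0,0],[0,0,0]], turn=[0,0,0,0,0])

```text
time_s: 11.18
position: [0.5574, -0.1623, 0.0287]
tcp_rot: [2.219, 2.22, 0.002]
wrist_force: [0.1, -1.0, 0.4]
finger_gap: 0.0852
grip_force: 0.0
```

>>> jog_arm(travel=[[0,0,0],[0,0,0],[0,0,0],[0,0,0],[0,0,0]], turn=[0,0,0,0,0], hand=0.03)

```text
time_s: 11.8
position: [0.5569, -0.1623, 0.0278]
tcp_rot: [2.22, 2.22, 0.001]
wrist_force: [0.0, 0.4, 5.4]
finger_gap: 0.0407
grip_force: 61.2
```

>>> jog_arm(travel=[[0,0,-0.02],[0,0,-0.04],[0,0,-0.05],[0,0,0],[0,0,0]], turn=[0,0,0,0,0])

```text
time_s: 12.42
position: [0.556, -0.1619, 0.1367]
tcp_rot: [-2.221, -2.221, 0.0]
wrist_force: [0.2, 0.8, -0.8]
finger_gap: 0.0404
grip_force: 60.8
```

>>> jog_arm(travel=[[0.03,0,0],[0.05,0,0],[0.05,0,0],[0.05,0,0],[0.05,0,0]], turn=[0,0,0,0,0])

```text
time_s: 13.05
position: [0.5552, 0.0695, 0.135]
tcp_rot: [-2.22, -2.22, 0.004]
wrist_force: [0.4, 1.0, -0.8]
finger_gap: 0.0403
grip_force: 60.8
```

>>> jog_arm(travel=[[0.055,0.0005,0],[0.055,0,0],[0.05,0,0],[0.0303,0,0],[0,0,0]], turn=[0,0,0,0,0])

```text
time_s: 13.68
position: [0.5555, 0.2599, 0.1346]
tcp_rot: [-2.217, -2.224, 0.005]
wrist_force: [-0.0, -0.6, -1.6]
finger_gap: 0.0405
grip_force: 60.8
```

>>> jog_arm(travel=[[0,0,0.03],[0,0,0.04],[0,0,0.02],[0,0,0],[0,0,0]], turn=[0,0,0,0,0])

```text
time_s: 14.3
position: [0.5578, 0.2583, 0.0485]
tcp_rot: [2.221, 2.22, 0.003]
wrist_force: [0.2, 0.7, -1.1]
finger_gap: 0.0403
grip_force: 60.8
```

>>> jog_arm(travel=[[0,0,0.01],[0,0,0.006],[0,0,0.003],[0,0,0.001],[0,0,0]], turn=[0,0,0,0,0])

```text
time_s: 14.92
position: [0.5568, 0.2583, 0.0278]
tcp_rot: [2.221, 2.222, -0.0]
wrist_force: [-4.2, -1.4, 5.6]
finger_gap: 0.0401
grip_force: 61.4
```

>>> jog_arm(travel=[[0,0,0],[0,0,0],[0,0,0],[0,0,0]], turn=[0,0,0,0], hand=0.085)

```text
time_s: 15.42
position: [0.5568, 0.2583, 0.0266]
tcp_rot: [2.221, 2.221, -0.0]
wrist_force: [0.0, -0.2, -0.1]
finger_gap: 0.0848
grip_force: 0.0
```

>>> jog_arm(travel=[[0,0,-0.02],[0,0,-0.04],[0,0,-0.05],[0,0,0],[0,0,0]], turn=[0,0,0,0,0])

```text
time_s: 16.05
position: [0.5569, 0.2583, 0.1376]
tcp_rot: [2.221, 2.221, 0.001]
wrist_force: [0.7, 0.1, -0.3]
finger_gap: 0.085
grip_force: 0.0
```

```bash
python3 -c "from chk import *;chk('3')"
```

```text
top yellow 399 circ 0.5577 0.2588 0.0221 z90 0.0811
top green 373 circ 0.5669 -0.231 0.021 z90 0.0816
top blue 379 circ 0.5749 -0.3 0.021 z90 0.0815
scene red 327 circ 0.553 0.3264 0.0212 z90 0.0815
scene yellow 298 circ 0.5584 0.2565 0.0213 z90 0.0817
scene green 298 circ 0.5694 -0.2316 0.0214 z90 0.0822
scene blue 306 circ 0.5749 -0.3002 0.0214 z90 0.0823
{'time_s': 16.15, 'position': [0.5562, 0.2581, 0.1357]}
```

>>> jog_arm(travel=[[-0.03,0,0],[-0.055,0,0],[-0.055,0,0],[-0.055,0,0],[-0.055,0,0]], turn=[0,0,0,0,0])

```text
time_s: 16.77
position: [0.556, 0.0066, 0.1356]
tcp_rot: [-2.22, -2.221, 0.002]
wrist_force: [0.4, 0.1, -0.6]
finger_gap: 0.085
grip_force: 0.0
```

>>> jog_arm(travel=[[-0.055,0.0112,0],[-0.055,0,0],[-0.055,0,0],[-0.05,0,0],[-0.0244,0,0]], turn=[0,0,0,0,0])

```text
time_s: 17.4
position: [0.5671, -0.2333, 0.1354]
tcp_rot: [-2.223, -2.217, 0.002]
wrist_force: [0.7, 1.0, -0.4]
finger_gap: 0.085
grip_force: 0.0
```

>>> jog_arm(travel=[[0,0,0],[0,0,0.02],[0,0,0],[0,0,0]], turn=[0,0,0,0])

```text
time_s: 17.9
position: [0.5681, -0.23, 0.1164]
tcp_rot: [-2.219, -2.222, 0.0]
wrist_force: [-0.4, -0.6, -0.1]
finger_gap: 0.0849
grip_force: 0.0
```

>>> jog_arm(travel=[[0,0,0.03],[0,0,0.04],[0,0,0.02],[0,0,0],[0,0,0]], turn=[0,0,0,0,0])

```text
time_s: 18.52
position: [0.5691, -0.2315, 0.0288]
tcp_rot: [2.219, 2.22, 0.001]
wrist_force: [0.6, -0.4, -0.2]
finger_gap: 0.0848
grip_force: 0.0
```

>>> jog_arm(travel=[[0,0,0],[0,0,0],[0,0,0],[0,0,0],[0,0,0]], turn=[0,0,0,0,0], hand=0.03)

```text
time_s: 19.15
position: [0.5685, -0.2314, 0.0279]
tcp_rot: [2.22, 2.22, 0.001]
wrist_force: [-0.5, -0.6, 6.0]
finger_gap: 0.0404
grip_force: 61.3
```

>>> jog_arm(travel=[[0,0,-0.02],[0,0,-0.04],[0,0,-0.05],[0,0,0],[0,0,0]], turn=[0,0,0,0,0])

```text
time_s: 19.77
position: [0.5677, -0.2309, 0.1367]
tcp_rot: [-2.221, -2.221, 0.0]
wrist_force: [0.3, 0.7, -1.8]
finger_gap: 0.0404
grip_force: 60.9
```

>>> jog_arm(travel=[[0.03,0,0],[0.05,0,0],[0.05,0,0],[0.05,0,0],[0.05,0,0]], turn=[0,0,0,0,0])

```text
time_s: 20.4
position: [0.5668, 0.0005, 0.1349]
tcp_rot: [-2.22, -2.219, 0.004]
wrist_force: [-0.2, 0.7, -0.7]
finger_gap: 0.0403
grip_force: 60.9
```

>>> jog_arm(travel=[[0.055,-0.0059,0],[0.055,0,0],[0.05,0,0],[0.0297,0,0],[0,0,0]], turn=[0,0,0,0,0])

```text
time_s: 21.02
position: [0.5608, 0.1903, 0.1347]
tcp_rot: [-2.217, -2.224, 0.005]
wrist_force: [-0.9, -0.9, -0.8]
finger_gap: 0.0406
grip_force: 60.9
```

>>> jog_arm(travel=[[0,0,0.03],[0,0,0.04],[0,0,0.02],[0,0,0],[0,0,0]], turn=[0,0,0,0,0])

```text
time_s: 21.65
position: [0.5631, 0.1885, 0.0484]
tcp_rot: [2.221, 2.22, 0.003]
wrist_force: [-0.3, 0.2, -0.0]
finger_gap: 0.0402
grip_force: 60.9
```

>>> jog_arm(travel=[[0,0,0.01],[0,0,0.006],[0,0,0.003],[0,0,0.001],[0,0,0]], turn=[0,0,0,0,0])

```text
time_s: 22.28
position: [0.5621, 0.1886, 0.0278]
tcp_rot: [-2.221, -2.222, 0.0]
wrist_force: [-4.8, -1.3, 6.8]
finger_gap: 0.0402
grip_force: 61.6
```

>>> jog_arm(travel=[[0,0,0],[0,0,0],[0,0,0],[0,0,0]], turn=[0,0,0,0], hand=0.085)

```text
time_s: 22.78
position: [0.5621, 0.1886, 0.0267]
tcp_rot: [2.221, 2.221, -0.0]
wrist_force: [0.6, 0.3, -0.7]
finger_gap: 0.0851
grip_force: 0.0
```

>>> jog_arm(travel=[[0,0,-0.02],[0,0,-0.04],[0,0,-0.05],[0,0,0],[0,0,0]], turn=[0,0,0,0,0])

```text
time_s: 23.4
position: [0.5622, 0.1886, 0.1375]
tcp_rot: [2.221, 2.221, 0.001]
wrist_force: [-0.3, 0.6, -0.5]
finger_gap: 0.0851
grip_force: 0.0
```

```bash
python3 -c "from chk import *;chk('4')"
```

```text
top green 132 circ 0.563 0.1792 0.0189 z90 0.0812
top blue 379 circ 0.5745 -0.3006 0.0216 z90 0.0813
scene red 312 circ 0.5531 0.3271 0.0209 z90 0.0815
scene yellow 334 circ 0.5584 0.2585 0.0215 z90 0.0815
scene green 279 circ 0.5649 0.1875 0.0203 z90 0.0818
scene blue 303 circ 0.5758 -0.3005 0.0205 z90 0.0822
{'time_s': 23.5, 'position': [0.5615, 0.1884, 0.1358]}
```

>>> jog_arm(travel=[[-0.03,0,0],[-0.055,0,0],[-0.055,0,0],[-0.055,0,0],[-0.055,0,0]], turn=[0,0,0,0,0])

```text
time_s: 24.12
position: [0.5613, -0.063, 0.1356]
tcp_rot: [-2.22, -2.22, 0.002]
wrist_force: [0.8, 0.1, 0.1]
finger_gap: 0.0851
grip_force: 0.0
```

>>> jog_arm(travel=[[-0.055,0.013,0],[-0.055,0,0],[-0.055,0,0],[-0.05,0,0],[-0.024,0,0]], turn=[0,0,0,0,0])

```text
time_s: 24.75
position: [0.5739, -0.3029, 0.1351]
tcp_rot: [-2.223, -2.217, 0.002]
wrist_force: [-0.4, 0.8, 0.4]
finger_gap: 0.0851
grip_force: 0.0
```

>>> jog_arm(travel=[[0,0,0],[0,0,0.02],[0,0,0],[0,0,0]], turn=[0,0,0,0])

```text
time_s: 25.25
position: [0.5752, -0.2994, 0.1164]
tcp_rot: [-2.22, -2.222, 0.0]
wrist_force: [0.2, -0.5, 0.4]
finger_gap: 0.0852
grip_force: 0.0
```

>>> jog_arm(travel=[[0,0,0.03],[0,0,0.04],[0,0,0.02],[0,0,0],[0,0,0]], turn=[0,0,0,0,0])

```text
time_s: 25.88
position: [0.5762, -0.3009, 0.0289]
tcp_rot: [2.219, 2.219, 0.001]
wrist_force: [0.6, -0.2, -0.2]
finger_gap: 0.0851
grip_force: 0.0
```

>>> jog_arm(travel=[[0,0,0],[0,0,0],[0,0,0],[0,0,0],[0,0,0]], turn=[0,0,0,0,0], hand=0.03)

```text
time_s: 26.5
position: [0.5756, -0.3007, 0.0279]
tcp_rot: [2.22, 2.22, 0.001]
wrist_force: [0.2, 0.5, 6.0]
finger_gap: 0.0403
grip_force: 61.4
```

>>> jog_arm(travel=[[0,0,-0.02],[0,0,-0.04],[0,0,-0.05],[0,0,0],[0,0,0]], turn=[0,0,0,0,0])

```text
time_s: 27.12
position: [0.5748, -0.3002, 0.1366]
tcp_rot: [-2.221, -2.221, 0.0]
wrist_force: [-0.1, 0.5, -1.5]
finger_gap: 0.0403
grip_force: 60.9
```

Target (.5672, .1187): dx −.0078, dy .4192.

>>> jog_arm(travel=[[0.03,0,0],[0.05,0,0],[0.05,0,0],[0.05,0,0],[0.05,0,0]], turn=[0,0,0,0,0])

```text
time_s: 27.75
position: [0.5739, -0.0686, 0.1348]
tcp_rot: [-2.219, -2.219, 0.003]
wrist_force: [0.6, -0.2, -0.1]
finger_gap: 0.0404
grip_force: 60.9
```

>>> jog_arm(travel=[[0.055,-0.0078,0],[0.055,0,0],[0.05,0,0],[0.0292,0,0],[0,0,0]], turn=[0,0,0,0,0])

```text
time_s: 28.38
position: [0.5661, 0.1206, 0.1348]
tcp_rot: [-2.216, -2.223, 0.004]
wrist_force: [-0.3, -0.1, -1.1]
finger_gap: 0.0404
grip_force: 60.9
```

>>> jog_arm(travel=[[0,0,0.03],[0,0,0.04],[0,0,0.02],[0,0,0],[0,0,0]], turn=[0,0,0,0,0])

```text
time_s: 29.0
position: [0.5683, 0.1186, 0.0483]
tcp_rot: [2.221, 2.22, 0.003]
wrist_force: [0.8, -0.5, -0.4]
finger_gap: 0.0403
grip_force: 60.9
```

>>> jog_arm(travel=[[0,0,0.01],[0,0,0.006],[0,0,0.003],[0,0,0.001],[0,0,0]], turn=[0,0,0,0,0])

```text
time_s: 29.62
position: [0.5673, 0.1188, 0.0279]
tcp_rot: [-2.221, -2.222, 0.0]
wrist_force: [-5.5, -0.9, 6.8]
finger_gap: 0.0404
grip_force: 61.6
```

>>> jog_arm(travel=[[0,0,0],[0,0,0],[0,0,0],[0,0,0]], turn=[0,0,0,0], hand=0.085)

```text
time_s: 30.12
position: [0.5673, 0.1188, 0.0267]
tcp_rot: [2.221, 2.221, -0.0]
wrist_force: [-0.4, 0.3, 0.2]
finger_gap: 0.0853
grip_force: 0.0
```

>>> jog_arm(travel=[[0,0,-0.02],[0,0,-0.04],[0,0,-0.05],[-0.05,0,-0.02],[-0.06,0,0]], turn=[0,0,0,0,0])

```text
time_s: 30.75
position: [0.5686, 0.0083, 0.1614]
tcp_rot: [2.215, 2.22, 0.007]
wrist_force: [0.5, -0.8, -1.1]
finger_gap: 0.0848
grip_force: 0.0
```

>>> jog_arm(travel=[[-0.06,0,0],[-0.06,0,0],[-0.06,0,0],[-0.04,0,0],[0,0,0]], turn=[0,0,0,0,0])

```text
time_s: 31.38
position: [0.567, -0.214, 0.1582]
tcp_rot: [2.225, 2.216, 0.0]
wrist_force: [-0.5, 0.9, 0.3]
finger_gap: 0.0851
grip_force: 0.0
```

```bash
python3 -c "from chk import *;chk('5')"
```

```text
top red 350 circ 0.5517 0.3275 0.0206 z90 0.0807
top yellow 396 circ 0.5559 0.2589 0.0224 z90 0.0811
top green 382 circ 0.5619 0.1874 0.0211 z90 0.0811
top blue 366 circ 0.5674 0.1174 0.0205 z90 0.0813
scene red 319 circ 0.5522 0.3265 0.0221 z90 0.0816
scene yellow 335 circ 0.5584 0.2585 0.0212 z90 0.0815
scene green 308 circ 0.5649 0.187 0.0204 z90 0.0817
scene blue 325 circ 0.569 0.1178 0.0204 z90 0.082
{'time_s': 31.475, 'position': [0.5674, -0.2111, 0.1579]}
```

View pics/scene5.png

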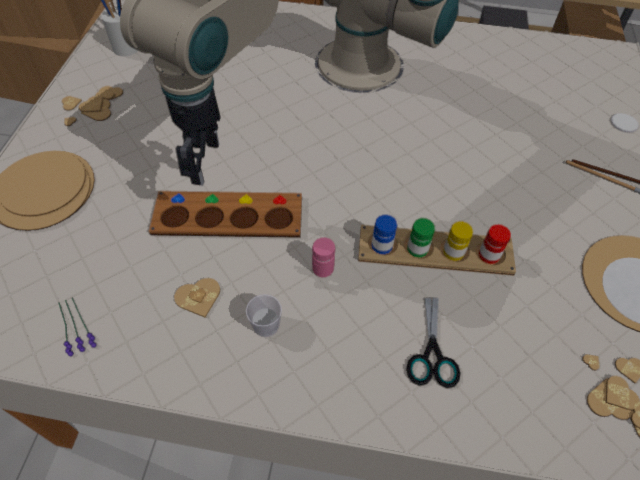

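All four pots stand upright in the pale rack: blue (385,235), green (421,238), yellow (458,241) and red (495,244). That is the same order as before. The bystanders are unmoved and the robot is clear.

```bash
python3 -c "from bench import robot;print(robot.job_done())"
```

```text
the job is handed in; nothing more can be done
None
```

All four paint pots stand upright in the table rack in their original left-to-right order (red, yellow, green, blue), with the scissors, cup and wooden heart untouched; the job was handed in at about 31.5 s.

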